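# Shut and secure the ware chest

### The job

Put the ware away for the night: with the fingertips push both open drawers of the small wooden chest fully home, gently and without slamming, so that the paint pot inside stays upright. Then push the upright wooden turn button on the front of the chest round, either way, until it lies level across both shut drawers. Only push: lift and carry nothing, do not touch the ware in the drawers, and leave the vase and the cup standing where they are.

Things in the scene. Friction and masses are not known exactly. Their poses are not given: they have to be found in the camera images.
- chest: low wooden chest, fixed to the table, 160 deep (x) x 288 wide (y) x 126 high (z) mm, with two inset drawers side by side and a 44 mm wide post between them. Origin: centre of its underside. Its front looks along its own -x; the front plane lies 80 mm in front of the origin. +y is its left as seen by someone facing its front. Its top is plain and flat
- drawer_left (a joint): left drawer, 0 = fully home with its front flush with the chest, grows as it slides out along the chest's -x (m), at most 0.090. Slides with 1 to 3 N of friction, has a hard stop at 0 and no spring or catch
- drawer_right (a joint): right drawer, the same
- drawer_left_face (a point): point on the outer surface of the left drawer's front, which moves with the drawer: at mid-width, 54 mm above the table. The front is an upright plain board 108 wide, 102 high (12 to 114 mm above the table), 12 thick, with a 44 wide x 18 deep finger notch in the middle of its upper edge; the open-topped drawer box is behind it. Site axes as the chest's
- drawer_right_face (a point): the same point on the right drawer
- turn_button (a joint): wooden turn button on the post between the drawers: a bar pivoted at its middle by a screw, turning in a plane parallel to the chest's front. 0 = upright, positive = its top end has swung to the chest's right (-y), negative = to the left (rad). Stops at +1.57 and -1.57, where it lies level over both drawer fronts. Stays where it is left; about 0.03 N m of friction
- button_pivot (a point): centre of the turn button's bar, on its pivot, 64 mm above the table and 13 mm in front of the chest's front plane. The bar is 104 long, 16 wide and 18 thick (thickness along the chest's x); there is a gap of 4 mm between it and the front plane. The point turns with the bar
- paint_pot: loose screw-capped paint pot, 43 mm diameter, 68 high, standing in the left drawer (floor 21 mm above the table). Origin: centre of its underside. z up
- tile_1: loose flat clay test tile, 75 x 36 x 8 mm, lying on the floor of the right drawer. Origin: centre of its underside
- tile_2: second such tile beside it
- vase: loose unglazed clay vase standing on the table to the right of the chest, 66 mm diameter, 100 high. Origin: centre of its underside. z up
- cup: loose unglazed clay cup with a handle standing on the table, further right, 67 x 98 x 66 high mm. Origin: centre of its underside. z up
Mind the look-alikes: they are no part of the job. What is shaped like the cup but purple is not meant.

How it is judged:
On the way, in this order (a step that is already met when the one before it is completed fails the run):
1. both drawers are fully home (value of joint each of drawer_left, drawer_right below 0.004 m), for 0.2 s.
2. the turn button lies level across both drawers ((value of joint turn_button above 1.35 rad or value of joint turn_button below -1.35 rad)), for 0.2 s.
At the end, for the whole second after the job is handed in: Both drawers are within 4 mm of fully home, the turn button is within 0.22 rad of level (either way round), the paint pot stands in its drawer tilted less than 0.35 rad and at rest, and the vase and the cup stand upright (all of step 1 and (value of joint turn_button above 1.35 rad or value of joint turn_button below -1.35 rad) and angle between paint_pot's own z axis and vertical below 0.35 rad and linear speed of paint_pot below 0.02 m/s and angle between each of vase, cup's own z axis and vertical below 0.2 rad); the robot touches nothing.
It fails at once if the turn button is swung across (more than 0.7 rad from upright) while a drawer is more than 10 mm open ((value of joint turn_button above 0.7 rad or value of joint turn_button below -0.7 rad) and value of joint any of drawer_left, drawer_right above 0.01 m).
It fails at once if a drawer is slammed (moves in faster than 0.3 m/s) (velocity of joint any of drawer_left, drawer_right below -0.3 m/s).
It fails at once if the ware in the drawers is touched by the robot (contact force between any of the arm, the fingers and paint_pot above 0.5 N or contact force between any of the arm, the fingers and tile_1 above 0.5 N or contact force between any of the arm, the fingers and tile_2 above 0.5 N).
It fails at once if the paint pot is toppled (tilted more than 0.5 rad), or ware is lifted out of its drawer (more than 60 mm above the table) (height (world z) of any of paint_pot, tile_1, tile_2 above 0.06 m or angle between paint_pot's own z axis and vertical above 0.5 rad).
It fails at once if the vase or the cup is lifted or moved by more than 20 mm (distance of any of vase, cup from where it was at the start of the episode above 0.02 m).
It also fails if it takes over 48 s, if anything falls off the work surface, if the arm or the gripper's body presses on something with over 40 N, if the wrist force passes 120 N, or if a joint passes its speed limit or range.

### The arm

A 6-joint arm with a two-finger parallel gripper is mounted at the origin on a cart in front of the work surface, level with it; the furniture and walls round the work are solid. World frame = base frame: x ahead of the robot, y to its left, z up, the work surface at z = 0. Lengths are in m, angles in rad, forces in N, time in s.
With the tool pointing down it reaches from about 0.3 to 0.775 m from the base axis. Payload 14.6 kg.
Tool frame: the origin (TCP) lies at the centre of the arm's flange, where the gripper is bolted on; the fingertips stand 199 mm ahead of it and the grasp point (between the pads) lies ctrl.tcp_to_grasp ahead of it (ctrl.tcp_to_grasp is the distance from the TCP to the grasp point, in m); z points along the fingers, y is the line along which they close (so a half turn about z gives the same grasp; the last joint's range is limited). The gripper opens to 94 mm and grips with 3 to 60 N. Pads are 16 mm wide; open, the fingers measure 119 mm over their backs; the gripper's body (75 mm by 177 mm) begins 78 mm behind the grasp point.
Start: joints at [-1.241, 0.3, 1.521, -0, 1.321, -0.067], TCP at [0.213, -0.507, 0.405] pointing down, gripper open.
Joint ranges: [-3.03, 3.03], [-0.79, 2.21], [0.23, 2.52], [-1.04, 4.18], [0, 3.07], [-2.55, 2.55]. Speed limits (rad/s): [2.22, 2.22, 2.57, 3.14, 3.14, 3.14].

### API

Orientations are given as [roll, pitch, yaw] about the fixed x, y, z axes, in that order (R = Rz(yaw) Ry(pitch) Rx(roll)).
In Python, from station import ctrl gives the robot as it stands. The module is installed in compiled form; this text tells all that it offers.
- The arm moves only by the shell command python3 -m jog 'ROWS' [OPENING] [FORCE]. ROWS is JSON, a list of rows, each a list of 6 numbers: the shift along the tool's x, y, z in cm, then the turn, a rotation vector about the tool's x, y, z in rad. In form: [[tx, ty, tz, ax, ay, az], ...]. A call has 1 to 8 rows; each row is the pose to reach, as a shift and turn from the pose commanded when the call began, along the tool's axes at that moment; what a row does not reach only later rows make up. A row lasts 1/10 s, in which the tool goes at most 50 mm and 8.59 degrees, less where a joint would pass 70% of its speed; a pose out of reach is approached as far as the arm can. A call with a gripper value outside its range is refused whole. OPENING is the opening in per cent of the stroke, from 0 (shut) to 100 (fully open), set as the call begins (- or left out, the last holds). The fingers move at their own pace and stop on an object; FORCE is the grip in N (left out, the last holds). Time passes only in rows, so rows that repeat a pose let the fingers close. It gives the time, the measured TCP pose, the force, the opening and the grip force at its end, in the units of the state.
- ctrl.get_obs(): the state, without advancing time (a new reading comes with each control period).
- ctrl.camera(name): name is "side" or "top" or "wrist"; returns a dict with "img" (400x640x3 uint8, blue, green, red), "intrinsics" (3x3 intrinsics, pixels), "k1" (the pictures are not rectified: a ray, as slopes to the right and down, at radius r is drawn at 1 + k1 r^2 times it, then the intrinsics apply), "R" (3x3) and "t" (3): a world point X has camera coordinates R X + t. Camera axes: x right, y down, z forward; pixel columns grow to the right and rows downward; lengths in m; the calibration is good to about 2 mm. A picture is of the moment at which its call begins. There is no depth.
- ctrl.hand_in(): hands the job in; it is judged then, once.
The state is a dict: "time_s": time; "qpos": joint angles; "joint_vel": joint speeds; "tau": joint torques, N m; "ee_pos": TCP position; "eef_rot": TCP orientation; "force": force on the tool from outside, world axes, zero at the start; "moment": the same for the moment, N m; "grip_width": finger opening in m; "grip_force": force on a finger pad.
Only numpy, scipy, OpenCV 4.12 (cv2) and the standard library are available. Lean on these libraries where they do the work, as an engineer would, in place of code of your own. Each camera call takes 0.05 s, during which the arm holds its last target. There are 200 camera calls.

## Working session

There is one attempt and no reset: what is moved stays moved. The work goes in short steps, Python scripts to look and compute and a shell command to move; the robot and the scene stay as the last step left them, time stands still between calls to the robot, and variables do not carry over. Pictures are saved under pics/ and viewed, at most 10 in all, crops included, and the job is handed in when it is done.

```bash
mkdir -p pics
python3 - <<'E'
from station import ctrl
import cv2,json,numpy as np
for n in("top","side"):
    c=ctrl.camera(n); cv2.imwrite(f"pics/{n}0.png",c["img"])
    np.savez(f"pics/{n}0.npz",**c)
    print(n,c["intrinsics"].round(1).tolist(),c["k1"],(-c["R"].T@c["t"]).round(3),c["R"].round(2).tolist())
o=ctrl.get_obs();print({k:np.round(v,3).tolist() for k,v in o.items()},ctrl.tcp_to_grasp)
E
```

```text
top [[382.1, 0.0, 322.6], [0.0, 382.1, 193.5], [0.0, 0.0, 1.0]] -0.033002681658381064 [0.373 0.051 0.905] [[-0.17, -0.99, 0.0], [-0.96, 0.16, -0.21], [0.2, -0.04, -0.98]]
side [[459.1, 0.0, 324.3], [0.0, 459.1, 200.0], [0.0, 0.0, 1.0]] -0.12116243092871794 [0.223 0.818 0.607] [[-0.93, -0.36, -0.02], [-0.18, 0.51, -0.84], [0.31, -0.78, -0.54]]
{'time_s': 0.1, 'qpos': [-1.241, 0.3, 1.522, -0.0, 1.321, -0.067], 'joint_vel': [0.001, -0.003, -0.0, -0.001, 0.001, -0.001], 'tau': [0.0, -53.265, -35.329, 0.071, 0.024, -0.0], 'ee_pos': [0.213, -0.507, 0.404], 'eef_rot': [-3.141, -0.0, 0.397], 'force': [-0.991, 0.438, 0.643], 'moment': [0.013, -0.022, -0.014], 'grip_force': 0.0, 'grip_width': 0.094} 0.1804
```

View pics/top0.png

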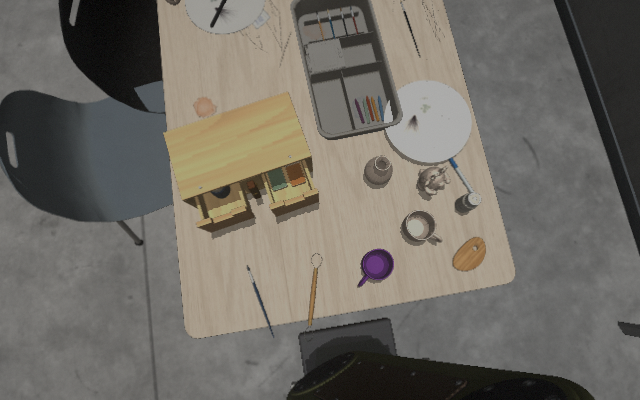

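View pics/side0.png

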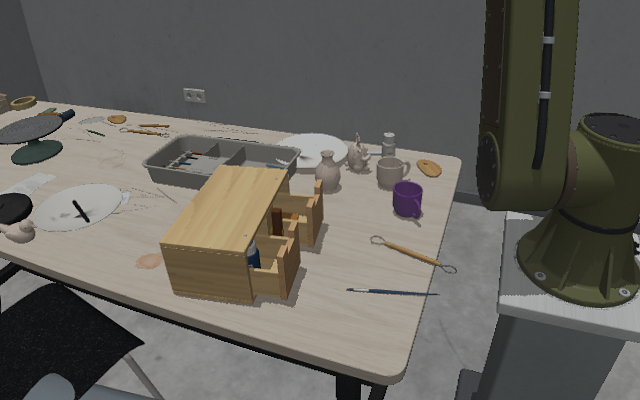

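The top view shows the chest top with corners at about (165,132), (291,94), (312,157) and (183,197). The left drawer front is near (225,220) and the right near (293,200). The vase is at (378,170), the cup at (419,226) and the purple decoy at (377,264). I'll enlarge the chest to get more exact pixels.

```bash
cat > h.py <<'E'
import numpy as np,cv2
def ray(c,uv,z):
    K=c["intrinsics"];k=float(c["k1"])
    d=(np.array(uv,float)-[K[0,2],K[1,2]])/[K[0,0],K[1,1]]
    s=d.copy()
    for _ in range(20): s=d/(1+k*(s@s))
    R=c["R"];o=-R.T@c["t"];v=R.T@np.r_[s,1]
    return o+v*(z-o[2])/v[2]
E
python3 - <<'E'
import numpy as np,cv2
from h import ray
c=dict(np.load("pics/top0.npz"))
P=[ray(c,p,.126) for p in[(165,132),(291,94),(312,157),(183,197)]]
for p in P:print(p.round(4))
i=c["img"][85:240,155:330];cv2.imwrite("pics/crop0.png",cv2.resize(i,None,fx=3.8,fy=3.8,interpolation=cv2.INTER_CUBIC))
E
```

```text
[0.7268 0.3375 0.126 ]
[0.7689 0.0543 0.126 ]
[0.6176 0.0317 0.126 ]
[0.5764 0.3115 0.126 ]
```

View pics/crop0.png

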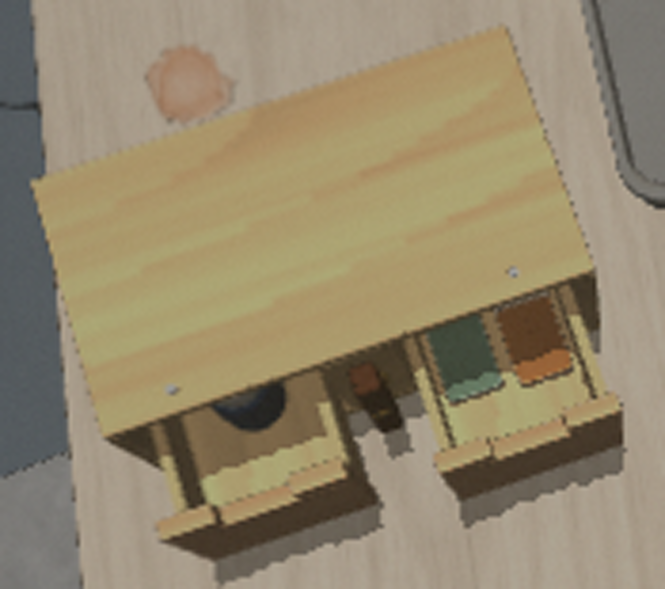

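The crop shows the chest corners at (33,182), (505,27), (593,270) and (107,437). The outer upper edges of the drawers run (160,538)–(350,478) on the left and (440,468)–(621,412) on the right. The button's top end is at (366,378).

Run:
```python
import numpy as np
from h import ray
c=dict(np.load("pics/top0.npz"))
f=lambda p,z:ray(c,np.array(p)/3.8+[155,85],z)
BL,BR,FR,FL=[f(p,.126)[:2] for p in[(33,182),(505,27),(593,270),(107,437)]]
y=(BL-BR)+(FL-FR);yaw=np.arctan2(-y[0],y[1]);ctr=(BL+BR+FR+FL)/4
print("c",ctr,"yaw",yaw,np.linalg.norm(BL-BR),np.linalg.norm(FL-FR),np.linalg.norm(BL-FL))
X=np.array([np.cos(yaw),np.sin(yaw)]);Y=np.array([-X[1],X[0]])
for n,p,z in[("Ll",(160,538),.114),("Lr",(350,478),.114),("Rl",(440,468),.114),("Rr",(621,412),.114),("btn",(366,378),.116)]:
    w=f(p,z)[:2];d=w-ctr;print(n,w.round(3),"chest xy",(d@X).round(4),(d@Y).round(4))
print("pivot",ctr-X*.093,"Lface home",ctr-X*.08+Y*.076,"R",ctr-X*.08-Y*.076)
for n,p,z in [("vase",(378,165),.1),("cup",(419,220),.066),("purple",(377,264),.06)]:print(n,ray(c,p,z))
```

```text
c [0.67243491 0.18650903] yaw 0.17608249836160708 0.28446797755886577 0.28278771958304283 0.1578858026478063
Ll [0.512 0.292] chest xy -0.1397 0.132
Lr [0.528 0.185] chest xy -0.1429 0.0235
Rl [0.525 0.135] chest xy -0.1542 -0.0251
Rr [0.54  0.031] chest xy -0.158 -0.1299
btn [0.582 0.168] chest xy -0.0922 -0.002
pivot [0.58087292 0.17021785] Lface home [0.58035868 0.24731996] R [0.60698513 0.09767026]
vase [ 0.58379996 -0.10860694  0.1       ]
cup [ 0.4533741  -0.18049618  0.066     ]
purple [ 0.37469311 -0.07069199  0.06      ]
```

```bash
python3 -m jog '[[6,-5.4,0,0,0,0.1],[12,-10.8,0,0,0,0.2],[18,-16.2,0,0,0,0.232],[24,-21.6,0,0,0,0.232],[29,-26,0,0,0,0.232],[33,-29.7,0,0,0,0.232],[36,-32.4,0,0,0,0.232],[36,-32.4,0,0,0,0.232]]' 0 10
```

```text
time_s: 0.9
ee_pos: [0.3837, -0.1436, 0.4047]
eef_rot: [3.141, -0.0, 0.164]
force: [0.2, -1.3, 0.1]
grip_width: 0.0337
grip_force: 0.0
```

```bash
python3 -m jog '[[3,-4,0,0,0,0],[6,-8,0,0,0,0],[9,-12,0,0,0,0],[12,-16,0,0,0,0],[14,-20.2,0,0,0,0],[14,-20.2,4,0,0,0],[14,-20.2,6,0,0,0],[14,-20.2,6,0,0,0]]'
python3 - <<'E'
from station import ctrl
import cv2,numpy as np
for n in("wrist","top"):
    c=ctrl.camera(n);np.savez(f"pics/{n}1.npz",**c);cv2.imwrite(f"pics/{n}1.png",c["img"])
o=ctrl.get_obs();print(o["ee_pos"],o["eef_rot"])
E
```

```text
time_s: 1.7
ee_pos: [0.4879, 0.0769, 0.342]
eef_rot: [-3.141, 0.005, 0.165]
force: [0.3, 0.7, 0.0]
grip_width: 0.0004
grip_force: 0.0
[0.48856074 0.0765217  0.34527606] [ 3.14157969e+00 -4.68448373e-05  1.64537534e-01]
```

View pics/wrist1.png

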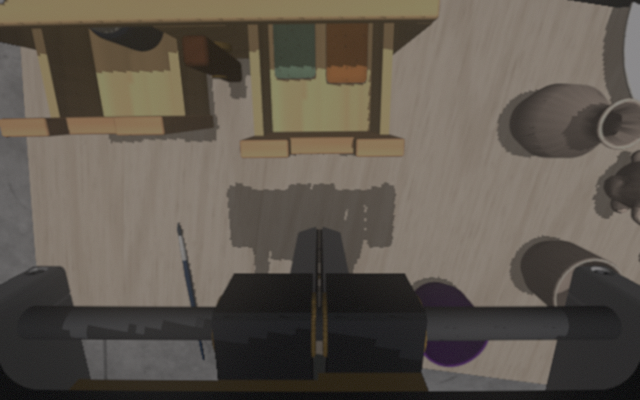

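The wrist view shows the right drawer's outer top edge at (242,156)–(404,155), the left drawer's at (3,134)–(163,133), and the chest front edge at row 17–23 with its corner at (438,17). The edges run parallel to the tool, so the yaw is good, and the button's top end is near (196,52).

Run:
```python
import numpy as np
from h import ray
c=dict(np.load("pics/wrist1.npz"))
y=.165;X=np.array([np.cos(y),np.sin(y)]);Y=np.array([-X[1],X[0]]);T=np.array([.4886,.0765])
for n,p,z in[("Ll",(3,134),.114),("Lr",(163,133),.114),("Rl",(242,156),.114),("Rr",(404,155),.114),("chestFR",(438,18),.126),("chestF",(100,23),.126),("btn tl",(185,37),.116),("btn bl",(185,67),.116),("btn br",(211,72),.116),("tip",(320,232),.145)]:
    w=ray(c,p,z)[:2];d=w-T;print(n,w.round(3),"rel tool X",(d@X).round(4),"Y",(d@Y).round(4))
```

```text
Ll [0.515 0.293] rel tool X 0.0615 Y 0.2088
Lr [0.533 0.188] rel tool X 0.0618 Y 0.1026
Rl [0.526 0.135] rel tool X 0.0469 Y 0.052
Rr [0.545 0.03 ] rel tool X 0.0476 Y -0.0549
chestFR [0.624 0.033] rel tool X 0.126 Y -0.0655
chestF [0.59 0.22] rel tool X 0.1237 Y 0.1251
btn tl [0.592 0.176] rel tool X 0.1183 Y 0.0814
btn bl [0.575 0.175] rel tool X 0.1016 Y 0.0831
btn br [0.575 0.159] rel tool X 0.0986 Y 0.0674
tip [0.494 0.078] rel tool X 0.0054 Y 0.0005
```

```bash
python3 -m jog '[[0,0,4,0,0,0],[0,0,7,0,0,0],[0,0,9,0,0,0],[1,0,9,0,0,0],[2,0,9,0,0,0],[2.6,0,9,0,0,0],[3.2,0,9,0,0,0],[3.6,0,9,0,0,0]]'
python3 -m jog '[[0.4,0,0,0,0,0],[0.8,0,0,0,0,0],[1.3,0,0,0,0,0],[1.9,0,0,0,0,0],[2.5,0,0,0,0,0],[3.1,0,0,0,0,0],[3.7,0,0,0,0,0],[4.3,0,0,0,0,0]]'
python3 - <<'E'
from station import ctrl
import cv2,numpy as np
c=ctrl.camera("top");cv2.imwrite("pics/top2.png",cv2.resize(c["img"][85:285,155:425],None,fx=2.9,fy=2.9))
o=ctrl.get_obs();print(o["ee_pos"],o["force"])
E
```

```text
time_s: 2.6
ee_pos: [0.5246, 0.0826, 0.2555]
eef_rot: [3.142, -0.001, 0.165]
force: [-2.0, -1.1, 2.8]
grip_width: 0.0004
grip_force: 1.2
time_s: 3.4
ee_pos: [0.5668, 0.0897, 0.2546]
eef_rot: [-3.142, 0.0, 0.165]
force: [-2.2, 0.6, 0.9]
grip_width: 0.0007
grip_force: 0.9
[0.56737706 0.08975156 0.25464814] [ 0.15026026 -0.292973    0.08111103]
```

View pics/top2.png

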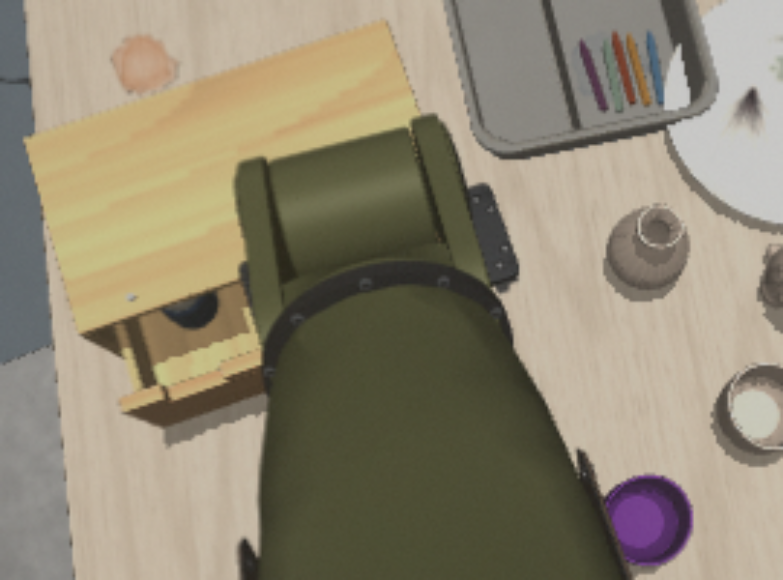

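The arm hides the right drawer. The left drawer is untouched with the pot upright, and about 2 N of force shows the fingers are pushing. I'll carry on slowly.

```bash
python3 -m jog '[[0.5,0,0,0,0,0],[1.0,0,0,0,0,0],[1.5,0,0,0,0,0],[2.0,0,0,0,0,0],[2.4,0,0,0,0,0],[2.7,0,0,0,0,0],[2.9,0,0,0,0,0],[3.1,0,0,0,0,0]]'
python3 -m jog '[[0.1,0,0,0,0,0],[0.2,0,0,0,0,0],[0.3,0,0,0,0,0],[0.4,0,0,0,0,0]]'
```

```text
time_s: 4.25
ee_pos: [0.597, 0.0947, 0.2546]
eef_rot: [3.142, 0.0, 0.165]
force: [-1.5, 0.3, -0.0]
grip_width: 0.0004
grip_force: 0.8
time_s: 4.65
ee_pos: [0.6009, 0.0953, 0.2547]
eef_rot: [3.142, 0.0, 0.165]
force: [-2.0, 1.4, -0.2]
grip_width: 0.0003
grip_force: 0.8
```

Contact continues at about 2 N and the drawer isn't at its stop yet. I'll creep forward until the force rises.

```bash
for i in 1; do python3 -m jog '[[0.1,0,0,0,0,0],[0.2,0,0,0,0,0]]';python3 -m jog '[[0.1,0,0,0,0,0],[0.2,0,0,0,0,0]]'; done
```

```text
time_s: 4.85
ee_pos: [0.6022, 0.0955, 0.2546]
eef_rot: [-3.142, 0.004, 0.165]
force: [-23.5, -2.7, 11.4]
grip_width: 0.0004
grip_force: 12.1
time_s: 5.05
ee_pos: [0.6031, 0.0957, 0.2546]
eef_rot: [-3.142, 0.01, 0.165]
force: [-46.6, -7.7, 24.7]
grip_width: 0.0006
grip_force: 23.9
```

```bash
python3 -m jog '[[-1,0,0,0,0,0],[-4,0,0,0,0,0],[-7.5,0,0,0,0,0],[-8.2,-4,0,0,0,0],[-8.2,-8,0,0,0,0],[-8.2,-12,0,0,0,0],[-8.2,-15.5,0,0,0,0],[-8.2,-15.5,0,0,0,0]]'
python3 - <<'E'
from station import ctrl
import cv2,numpy as np
c=ctrl.camera("wrist");cv2.imwrite("pics/wrist3.png",c["img"])
o=ctrl.get_obs();print(o["ee_pos"],o["eef_rot"],o["force"])
y=.165;X=np.array([np.cos(y),np.sin(y)]);Y=np.array([-X[1],X[0]]);d=o["ee_pos"][:2]-[.4886,.0765];print(d@X,d@Y)
E
```

```text
time_s: 5.85
ee_pos: [0.4978, 0.2386, 0.255]
eef_rot: [-3.141, -0.001, 0.168]
force: [-0.4, -0.5, -0.5]
grip_width: 0.0001
grip_force: 0.0
[0.49817539 0.23692781 0.25485136] [-3.14152289e+00 -1.00627749e-03  1.67494179e-01] [-0.07215906 -0.97773569  0.19200312]
0.035795984764914475 0.1566761534678173
```

View pics/wrist3.png

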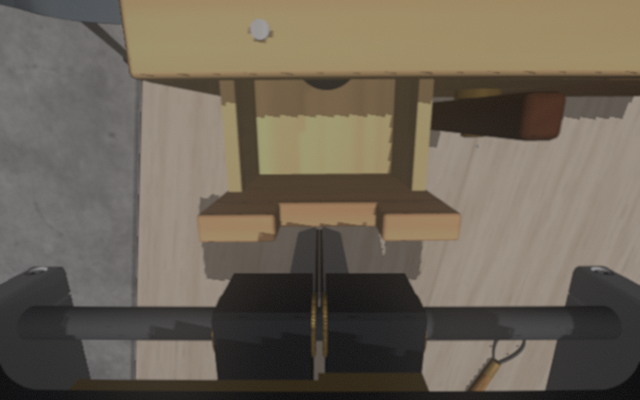

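The fingers are centred on the left drawer front (edge (200,238)–(458,238)) and just in front of it. The right drawer is shut and the button is still upright. Now a slow push over about 79 mm.

```bash
python3 -m jog '[[0.5,0,0,0,0,0],[0.9,0,0,0,0,0],[1.2,0,0,0,0,0],[1.5,0,0,0,0,0],[1.8,0,0,0,0,0],[2.1,0,0,0,0,0],[2.5,0,0,0,0,0],[2.9,0,0,0,0,0]]'
python3 -m jog '[[0.4,0,0,0,0,0],[0.8,0,0,0,0,0],[1.2,0,0,0,0,0],[1.6,0,0,0,0,0],[2.0,0,0,0,0,0],[2.4,0,0,0,0,0],[2.8,0,0,0,0,0],[3.2,0,0,0,0,0]]'
python3 -m jog '[[0.3,0,0,0,0,0],[0.6,0,0,0,0,0],[0.8,0,0,0,0,0],[1.0,0,0,0,0,0],[1.2,0,0,0,0,0],[1.3,0,0,0,0,0],[1.4,0,0,0,0,0]]'
```

```text
time_s: 6.7
ee_pos: [0.5274, 0.2402, 0.2546]
eef_rot: [3.142, 0.0, 0.165]
force: [-1.8, -1.6, -0.2]
grip_width: 0.0004
grip_force: 0.8
time_s: 7.5
ee_pos: [0.5589, 0.2456, 0.2547]
eef_rot: [-3.141, -0.0, 0.165]
force: [-2.8, 0.5, -0.8]
grip_width: 0.0005
grip_force: 0.8
time_s: 8.2
ee_pos: [0.5725, 0.2478, 0.2547]
eef_rot: [-3.142, -0.0, 0.165]
force: [-2.0, -0.0, 0.5]
grip_width: 0.0004
grip_force: 0.8
```

```bash
python3 -m jog '[[0.1,0,0,0,0,0],[0.2,0,0,0,0,0],[0.3,0,0,0,0,0]]';python3 -m jog '[[0.1,0,0,0,0,0],[0.2,0,0,0,0,0]]'
```

```text
time_s: 8.5
ee_pos: [0.575, 0.2482, 0.2547]
eef_rot: [3.141, 0.003, 0.165]
force: [-20.6, -3.7, 11.3]
grip_width: 0.0004
grip_force: 10.1
time_s: 8.7
ee_pos: [0.5758, 0.2485, 0.2547]
eef_rot: [3.14, 0.008, 0.165]
force: [-42.2, -10.3, 22.6]
grip_width: 0.0005
grip_force: 21.8
```

Both drawers are at their stops. Back off, rise to button height, and take position to the left of the bar.

```bash
python3 -m jog '[[-1,0,0,0,0,0],[-3,0,0,0,0,0],[-3,0,-4,0,0,0],[-3,3,-4,0,0,0],[-3,4.5,-4,0,0,0],[-1.5,4.5,-4,0,0,0],[-0.9,4.5,-4,0,0,0],[-0.9,4.5,-4,0,0,0]]'
python3 - <<'E'
from station import ctrl
import cv2,numpy as np
c=ctrl.camera("wrist");cv2.imwrite("pics/wrist4.png",c["img"])
c=ctrl.camera("side");cv2.imwrite("pics/side4.png",cv2.resize(c["img"][130:330,130:370],None,fx=3,fy=3))
o=ctrl.get_obs();print(o["ee_pos"],o["eef_rot"],o["force"])
y=.165;X=np.array([np.cos(y),np.sin(y)]);Y=np.array([-X[1],X[0]]);d=o["ee_pos"][:2]-[.4886,.0765];print(d@X,d@Y)
E
```

```text
time_s: 9.5
ee_pos: [0.5763, 0.2027, 0.2938]
eef_rot: [3.141, 0.001, 0.164]
force: [0.6, 0.2, -1.0]
grip_width: 0.0005
grip_force: 0.0
[0.57562584 0.20285685 0.29397411] [3.14146115e+00 1.11635809e-03 1.64965821e-01] [-0.25959072  0.48122304  0.12610617]
0.1065982913784609 0.11034651656658492
```

View pics/wrist4.png

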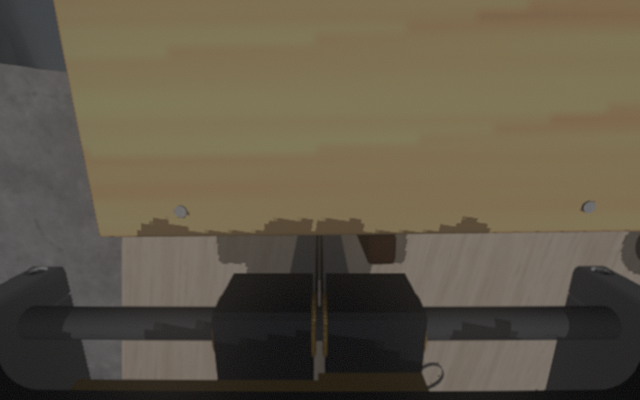

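View pics/side4.png

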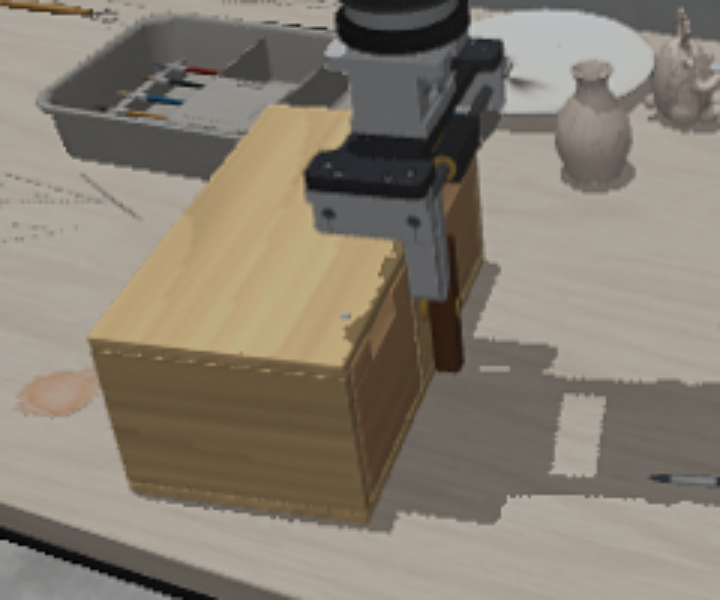

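The side view shows both drawers flush, and the fingertips left of the upright bar (at about (445,300)) and overlapping it in depth. Now swing it to the right.

```bash
python3 -m jog '[[0,0.8,0,0,0,0],[0,1.4,0,0,0,0],[0,2.1,0,0,0,0],[0,2.9,0.3,0,0,0],[0,3.6,0.6,0,0,0],[0,4.2,0.9,0,0,0],[0,4.7,1.2,0,0,0],[0,5.2,1.5,0,0,0]]'
python3 -m jog '[[0,0.4,0.3,0,0,0],[0,0.8,0.5,0,0,0],[0,0.8,0.7,0,0,0],[0,0.8,0.8,0,0,0]]'
```

```text
time_s: 10.4
ee_pos: [0.5844, 0.151, 0.2792]
eef_rot: [-3.141, 0.0, 0.165]
force: [0.1, 1.0, 1.5]
grip_width: 0.0005
grip_force: 0.7
time_s: 10.8
ee_pos: [0.5858, 0.1433, 0.2715]
eef_rot: [3.141, 0.0, 0.165]
force: [0.2, -1.6, 3.0]
grip_width: 0.0005
grip_force: 1.4
```

```bash
python3 -m jog '[[0,0,0.1,0,0,0],[0,0,0.1,0,0,0]]'
python3 -m jog '[[0,0,-1,0,0,0],[0,0,-4,0,0,0],[-3,0,-7,0,0,0],[-8,0,-9,0,0,0],[-12,2,-10,0,0,0],[-14,4,-10,0,0,0],[-16,8,-10,0,0,0],[-16,8,-10,0,0,0]]'
python3 - <<'E'
from station import ctrl
import cv2,numpy as np
c=ctrl.camera("top");a=cv2.resize(c["img"][85:285,155:425],(400,300))
c=ctrl.camera("side");b=cv2.resize(c["img"][150:310,150:350],(400,300))
w=ctrl.camera("wrist")["img"]
cv2.imwrite("pics/fin.png",np.vstack([np.hstack([a,b]),np.hstack([cv2.resize(w,(480,300)),np.zeros((300,320,3),np.uint8)])]))
print(ctrl.get_obs()["force"])
E
```

```text
time_s: 11.0
ee_pos: [0.5858, 0.1434, 0.2714]
eef_rot: [3.141, -0.0, 0.165]
force: [-2.3, -3.9, 6.3]
grip_width: 0.0004
grip_force: 3.8
time_s: 11.8
ee_pos: [0.4398, 0.0358, 0.3715]
eef_rot: [3.141, -0.001, 0.162]
force: [0.4, -0.1, 0.1]
grip_width: 0.0002
grip_force: 0.0
[-0.58077847 -0.4334711  -0.17443804]
```

View pics/fin.png

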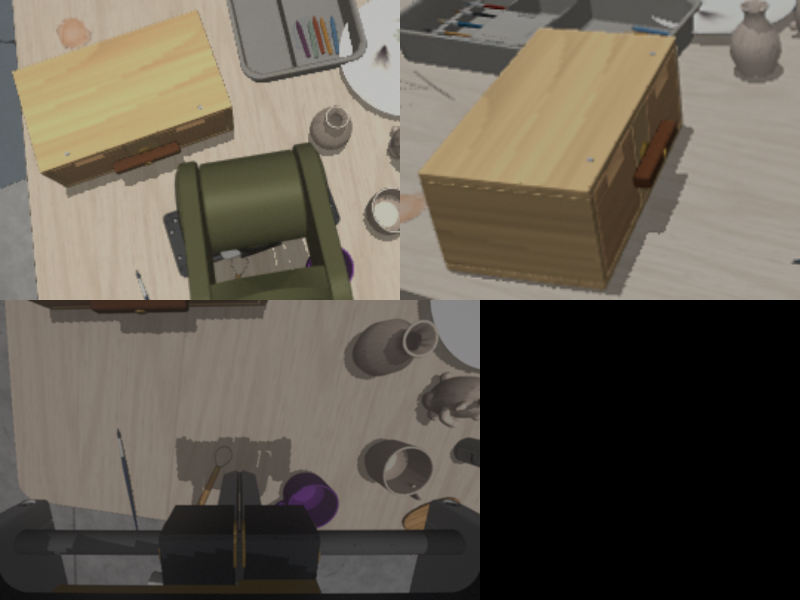

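Both drawers are flush, the bar is level across them, the vase and cup haven't moved, and the robot is clear.

```bash
python3 -c "
from station import ctrl
print(ctrl.hand_in())"
```

```text
the job is handed in; nothing more can be done
None
```

I pushed both drawers fully home, swung the turn button level across them, and handed the job in at about 12 s on the robot's clock. In the last pictures the vase and cup stand where they were; the pot is out of sight behind the shut drawer, and the hand-in returned no verdict.

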